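# Fetch the salt pot from behind the jars

## Task

The little salt pot at the back of the railed tray is hemmed in by the round canister, the square tin and the pepper mill: stand all three of those on the wooden board, then put the salt pot in the middle of the cork coaster, then put the canister, the tin and the mill back on the tray, each where it stood before. Keep everything upright and leave the glass tumbler where it is.

Things in the scene. Friction and masses are not known exactly. Their poses are not given: they have to be found in the camera images.
- canister: White glazed round canister, 64 mm across, with a flat lid whose top is 106 mm above its foot and on it an upright round knob 29 mm across from 106 to 137 mm (widest, straight-sided between 112 and 133 mm). 0.25 to 0.5 kg. Lid fixed on. Loose. Origin: centre of its underside, z up. Grip it by the knob.
- tin: Square steel tin 54 x 54 mm with a square pale wooden lid (56 mm) whose top is 106 mm above its foot, and on it the same kind of round knob in pale wood, 29 mm across from 106 to 137 mm (straight-sided between 112 and 133 mm). 0.2 to 0.42 kg. Lid fixed on. Loose. Origin: centre of its underside, z up, x and y square to its sides. Grip it by the knob.
- mill: Dark wooden pepper mill, round and waisted, 58 mm across at the foot, total height 156 mm; its head is 40 mm across and straight-sided from 117 to 138 mm above its foot, above a neck 32 mm across at 108 to 112 mm and a 46 mm bulge at 100 mm. In one piece. 0.2 to 0.42 kg. Loose. Origin: centre of its underside, z up. Grip it by the head.
- salt_pot: Small round white-glazed salt pot, 48 mm across and 44 mm high, with a flat cork lid 36 mm across up to 52 mm. 0.1 to 0.2 kg. Stands at the middle of the back of the tray, about 75 mm (centre to centre) from each of the three tall things that stand in front of it and on its two sides. Loose. Origin: centre of its underside, z up.
- tray: Grey tray 180 mm deep (its x) by 260 mm wide (its y), fixed, top 10 mm above the counter; chrome rail up to 37 mm above the counter along the back (+x edge) and rear half of both sides. Which tall thing is in front, left or right of the salt pot varies. The glass tumbler and a steel stopper (24 mm across, 32 mm high) stand in its front corners. Origin: centre of its underside, on the counter.
- board: Pale wooden board, 280 mm long (its x) by 125 mm wide (its y), 12 mm thick, fixed, lying empty beside the tray, on its left or its right, its length pointing roughly away from the robot. Origin: centre of its underside, on the counter. Room for the three tall things in a row, 85 mm apart.
- coaster: Round cork coaster, 80 mm across and 6 mm thick, fixed, on the other side of the tray from the board. Origin: centre of its underside, on the counter.
- tumbler: Small greenish drinking glass, 54 mm across the rim and 75 mm high, standing in the left or right front corner of the tray. Not to be moved. Origin: centre of its underside.

How it is judged (in metres and radians):
On the way, in this order (a step that is already met when the one before it is completed fails the run):
1. the canister, the tin and the mill all stand on the board, let go (x of canister in the frame of board between -0.14 and 0.14 m and y of canister in the frame of board between -0.0625 and 0.0625 m and z of canister in the frame of board between 0.006 and 0.018 m and linear speed of each of canister, tin, mill below 0.02 m/s and angle between each of canister, tin, mill's own z axis and vertical below 0.1 rad and contact force between each of canister, tin, mill and the fingers below 0.1 N and x of tin in the frame of board between -0.14 and 0.14 m and y of tin in the frame of board between -0.0625 and 0.0625 m and z of tin in the frame of board between 0.006 and 0.018 m and x of mill in the frame of board between -0.14 and 0.14 m and y of mill in the frame of board between -0.0625 and 0.0625 m and z of mill in the frame of board between 0.006 and 0.018 m), for 0.2 s.
2. the salt pot stands in the middle of the coaster, let go (horizontal distance between salt_pot and coaster below 0.015 m and z of salt_pot in the frame of coaster between 0.002 and 0.011 m and linear speed of salt_pot below 0.02 m/s and angle between salt_pot's own z axis and vertical below 0.1 rad and contact force between salt_pot and the fingers below 0.1 N), for 0.2 s.
At the end, for the whole second after the job is handed in: The salt pot stands upright on the coaster, its centre within 15 mm of the coaster's; the canister, the tin and the mill each stand upright on the tray with the centre of the foot within 15 mm of where it was at the start (turned any way); all are released and at rest (all of step 2 and distance of each of canister, tin, mill from where it was at the start of the episode below 0.015 m and linear speed of each of canister, tin, mill below 0.02 m/s and angle between each of canister, tin, mill's own z axis and vertical below 0.1 rad and contact force between each of canister, tin, mill and the fingers below 0.1 N); the robot touches nothing.
It fails at once if the round canister is tipped more than about 35 degrees (angle between canister's own z axis and vertical above 0.6 rad).
It fails at once if the square tin is tipped more than about 35 degrees (angle between tin's own z axis and vertical above 0.6 rad).
It fails at once if the pepper mill is tipped more than about 35 degrees (angle between mill's own z axis and vertical above 0.6 rad).
It fails at once if the salt pot is tipped more than about 35 degrees (angle between salt_pot's own z axis and vertical above 0.6 rad).
It fails at once if the tumbler is shifted more than 20 mm or tipped over (distance of tumbler from where it was at the start of the episode above 0.02 m or angle between tumbler's own z axis and vertical above 0.5 rad).
It also fails if it takes over 136 s, if anything falls off the work surface, if the arm or the gripper's body presses on something with over 40 N, if the wrist force passes 120 N, or if a joint passes its speed limit or range.

## Robot

A 6-joint arm with a two-finger parallel gripper is mounted at the origin on the work surface. World frame = base frame: x ahead of the robot, y to its left, z up, the work surface at z = 0. Lengths are in m, angles in degrees, forces in N, time in s.
With the tool pointing down it reaches from about 0.375 to 0.9 m from the base axis. Payload 3.1 kg.
Tool frame: the origin (TCP) lies on the centre line of the jaws, within the pads' length; the fingertips stand 22 mm ahead of it and the grasp point (between the pads) lies 3 mm ahead of it; y points along the fingers, z is the direction in which the jaws open and shut, and the axes are right-handed (so a half turn about y gives the same grasp; the last joint's range is limited). The gripper opens to 87 mm and grips with 3 to 60 N. Pads are 19 mm wide; open, the fingers measure 117 mm over their backs; the gripper's body (75 mm by 190 mm) begins 51 mm behind the grasp point.
Start: joints at [60.017, 30.224, 82.088, -0, 67.689, -10.227], TCP at [0.211, 0.588, 0.245] pointing down, gripper open.
Joint ranges: [-176.69, 176.69], [-43.24, 126.21], [12.49, 139.97], [-82, 262], [0, 151.66], [-163.58, 163.58]. Speed limits (degrees/s): [159.86, 159.86, 180, 180, 180, 180].

## Interface

Orientations are given as a 3x3 rotation matrix whose columns are the frame's x, y, z axes.
In Python, from rig import bot gives the robot as it stands.
- The arm moves only by the tool jog_arm, never from a script. Its argument "motion" is one flat list of numbers, 6 for each row, row after row: the shift along the tool's x, y, z in mm, then the turn, a rotation vector about the tool's x, y, z in degrees. A call has 1 to 20 rows; each row is the pose to reach, as a shift and turn from the pose commanded when the call began, along the tool's axes at that moment; what a row does not reach only later rows make up. A row lasts 1/8 s, in which the tool goes at most 62.5 mm and 10.7 degrees, less where a joint would pass 70% of its speed; a pose out of reach is approached as far as the arm can. A call with a gripper value outside its range is refused whole. "gripper" is the opening, from 0 (shut) to 1 (fully open), set as the call begins (left out, the last holds). The fingers move at their own pace and stop on an object; the grip force is fixed at half the most. Time passes only in rows, so rows that repeat a pose let the fingers close. It gives the time, the measured TCP pose, the force and the opening at its end, in the units of the state.
- bot.read_state(): the state, without advancing time (a new reading comes with each control period).
- bot.capture(name): name is "scene" or "top"; returns (picture, depth): 400x640x3 uint8, red, green, blue; 400x640 float32, m along the optical axis (not along the pixel's ray), 0 where there is no reading.
- bot.get_calibration(name): a dict with "mtx" (3x3 intrinsics, pixels), "pose" (4x4, takes a point from camera to world coordinates). Camera axes: x right, y up, looking along -z (the intrinsics and any distortion apply to the point x, -y, -z); pixel columns grow to the right and rows downward; lengths in m; the calibration is good to about 2 mm. A picture is of the moment at which its call begins. get_calibration takes no time and is no camera call.
- bot.hand_in(): hands the job in, once; it reports no verdict.
The state is a dict: "time_s": time; "joint_positions": joint angles; "qvel": joint speeds; "tau": joint torques, N m; "position": TCP position; "tcp_rot": TCP orientation; "force": force on the tool from outside, world axes, zero at the start; "moment": the same for the moment, N m; "opening": opening from 0.0 (shut) to 1.0 (fully open).
Only numpy, scipy, OpenCV 4.12 (cv2) and the standard library are available. Lean on these libraries where they do the work, as an engineer would, in place of code of your own. Each camera call takes 0.05 s, during which the arm holds its last target.

## Working session

There is one attempt and no reset: what is moved stays moved. The work goes in short steps, Python scripts to look and compute and a tool call to move; the robot and the scene stay as the last step left them, time stands still between calls to the robot, and variables do not carry over. Pictures are saved under pics/ and viewed, and the job is handed in when it is done.

Besides the shell and the picture viewer there is one more tool, called by a JSON object that holds its "api" and its "payload". jog_arm: Moves the arm, as the interface text tells. Its arguments: {"type":"object","properties":{"motion":{"type":"array","items":{"type":"number"}},"gripper":{"type":"number"}},"required":["motion"]}

```bash
ls; mkdir -p pics; cat > h.py <<'E'
import numpy as np, cv2
from rig import bot
def snap(n,tag):
    im,d=bot.capture(n); cv2.imwrite(f'pics/{tag}.png',im[:,:,::-1]); np.save(f'pics/{tag}.npy',d); return im,d
def ray(n,u,v):
    c=bot.get_calibration(n);K=np.array(c['mtx']);P=np.array(c['pose'])
    p=np.linalg.solve(K,[u,v,1]); d=P[:3,:3]@np.array([p[0],-p[1],-1]); return P[:3,3],d
def onz(n,u,v,z):
    o,d=ray(n,u,v); return o+d*(z-o[2])/d[2]
def pts(n,depth):
    c=bot.get_calibration(n);K=np.array(c['mtx']);P=np.array(c['pose'])
    v,u=np.mgrid[:400,:640]; x=(u-K[0,2])/K[0,0]*depth; y=(v-K[1,2])/K[1,1]*depth
    return np.stack([x,-y,-depth],-1)@P[:3,:3].T+P[:3,3]
E
python3 - <<'E'
from h import *
for n in('scene','top'):
    snap(n,n+'0'); c=bot.get_calibration(n); print(c)
s=bot.read_state(); print(s)
E
```

```text
pics
{'mtx': array([[508.64706964,   0.        , 314.64717232],
       [  0.        , 508.64706964, 202.97496608],
       [  0.        ,   0.        ,   1.        ]]), 'pose': array([[-0.5061424 , -0.56845547,  0.64859715,  1.15749941],
       [ 0.86243637, -0.33781761,  0.37693868,  0.34947706],
       [ 0.00483469,  0.75015842,  0.66124048,  0.6811797 ],
       [ 0.        ,  0.        ,  0.        ,  1.        ]])}
{'mtx': array([[493.99684082,   0.        , 320.84282395],
       [  0.        , 493.99684082, 199.97813264],
       [  0.        ,   0.        ,   1.        ]]), 'pose': array([[ 0.0110229 ,  0.99557729, -0.09329714,  0.44323363],
       [-0.99989947,  0.01180659,  0.00785213,  0.02419612],
       [ 0.00891892,  0.09320121,  0.99560735,  1.13854492],
       [ 0.        ,  0.        ,  0.        ,  1.        ]])}
{'time_s': 0.1, 'joint_positions': array([ 6.00180182e+01,  3.02724379e+01,  8.21503660e+01, -1.05246570e-03,
        6.76897538e+01, -1.02255993e+01]), 'qvel': array([-0.01573169, -0.08305326, -0.18414559, -0.07537144, -0.06031558,
        0.03417364]), 'tau': array([-2.92110008e-04, -4.40984774e+01, -1.77150339e+01,  6.34546462e-02,
        5.33878268e-02, -1.80129950e-05]), 'position': array([0.21090268, 0.58767096, 0.243675  ]), 'tcp_rot': array([[ 9.41140569e-01, -9.66995507e-04,  3.38014045e-01],
       [-3.38015265e-01, -1.71010877e-03,  9.41139074e-01],
       [-3.32036473e-04, -9.99998070e-01, -1.93631199e-03]]), 'force': array([0.59734   , 0.28156168, 0.31893312]), 'moment': array([-0.00931313, -0.03429248, -0.03200224]), 'opening': 1.002393984041629}
```

View pics/scene0.png

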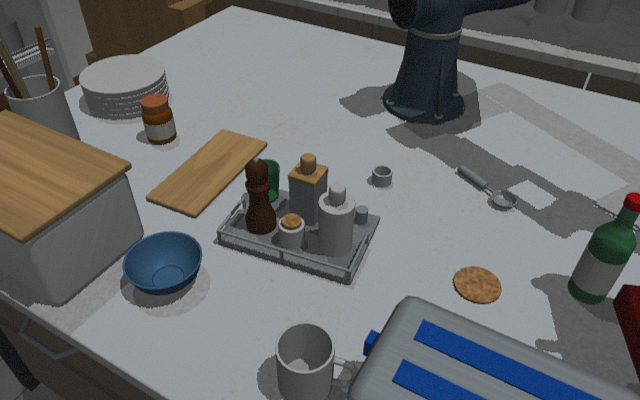

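View pics/top0.png

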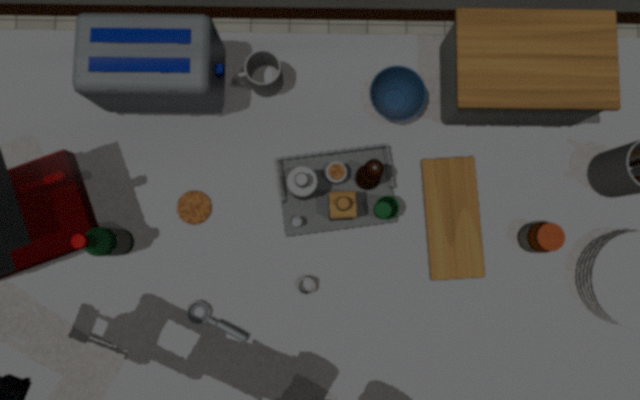

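The top view puts the tray at about (338,190), canister knob (302,180), salt lid (336,172), mill (370,173), tin (342,204), tumbler (386,207), board (453,217) and coaster (194,207). Next I'll segment these and measure.

```bash
python3 - <<'E'
import cv2,numpy as np
for n,(a,b,c,d) in {'top':(130,290,150,500),'scene':(120,310,140,510)}.items():
    im=cv2.imread(f'pics/{n}0.png')[a:b,c:d]
    s=800/im.shape[1]
    im=cv2.resize(im,None,fx=s,fy=s,interpolation=cv2.INTER_CUBIC)
    im=np.clip(im.astype(float)*1.8,0,255).astype('uint8'); cv2.imwrite(f'pics/{n}0z.png',im); print(s)
from h import *
dp=np.load('pics/top0.npy'); P=pts('top',dp)
im=cv2.imread('pics/top0.png')
def blobs(z0,z1,tag):
    m=((P[...,2]>z0)&(P[...,2]<z1)&(dp>0)&(P[...,0]>.35)&(P[...,0]<.7)&(abs(P[...,1])<.4)).astype('uint8')
    n,l,st,c=cv2.connectedComponentsWithStats(m)
    for i in range(1,n):
        if st[i,4]>25: 
            q=P[l==i]; print(tag,st[i],c[i].round(1),q.mean(0).round(4),((q.min(0)+q.max(0))/2).round(4))
blobs(.138,.152,'knob');blobs(.152,.2,'mill');blobs(.111,.122,'lid');blobs(.055,.07,'salt');blobs(.03,.05,'low');blobs(.072,.1,'tumb')
hsv=cv2.cvtColor(im,cv2.COLOR_BGR2HSV)
m=((hsv[...,1]>90)&(hsv[...,0]<25)&(hsv[...,0]>5)).astype('uint8')
n,l,st,c=cv2.connectedComponentsWithStats(m)
for i in range(1,n):
    if st[i,4]>60: print(st[i],c[i])
for nm,box,z in(('coaster',(170,185,50,45),.006),('board',(415,150,80,140),.012)):
    x,y,w,h=box; mm=m.copy()*0; mm[y:y+h,x:x+w]=m[y:y+h,x:x+w]
    ct=max(cv2.findContours(mm,cv2.RETR_EXTERNAL,cv2.CHAIN_APPROX_NONE)[0],key=cv2.contourArea)
    W=np.array([onz('top',*p,z)[:2] for p in ct[:,0]]).astype('float32')
    print(nm,cv2.minAreaRect(W),cv2.minEnclosingCircle(W)); print(cv2.boxPoints(cv2.minAreaRect(W)))
E
```

```text
2.2857142857142856
2.1621621621621623
knob [364 158  20  21 113] [372.6 168.9] [ 0.6006 -0.0878  0.1487] [ 0.6032 -0.0898  0.145 ]
knob [294 172  14  14 158] [300.8 178.5] [0.5795 0.0575 0.1456] [0.5799 0.0582 0.145 ]
knob [336 196  14  14 158] [342.6 202.6] [ 0.5314 -0.0277  0.1457] [ 0.5319 -0.0275  0.1447]
mill [365 160  17  17 193] [373.6 167.4] [ 0.6022 -0.0888  0.1569] [ 0.6016 -0.0881  0.1599]
lid [287 166  30  30 542] [301.5 181. ] [0.5785 0.057  0.1153] [0.5797 0.057  0.116 ]
lid [361 169  18  13  34] [367.8 176.6] [ 0.5897 -0.0818  0.1135] [ 0.5933 -0.0854  0.1145]
lid [328 190  29  28 539] [341.7 204. ] [ 0.5312 -0.0274  0.1151] [ 0.5324 -0.028   0.1155]
salt [326 162  20  18 227] [335.8 170.7] [ 0.6093 -0.0165  0.0608] [ 0.6106 -0.0161  0.0611]
salt [360 172  14  12  36] [364.6 179.5] [ 0.5906 -0.0802  0.0615] [ 0.5955 -0.0844  0.0626]
salt [384 197  13  20  38] [391.8 204.2] [ 0.5367 -0.1397  0.0629] [ 0.5313 -0.1355  0.0626]
low [275 143 119  59 527] [332.3 160.5] [ 0.6366 -0.0097  0.0354] [ 0.6108 -0.0133  0.0355]
low [355 165  25  24 152] [364.  180.4] [ 0.5913 -0.080
[... 628 characters left out ...]
 33 883] [193.73952435 207.01698754]
[329 191  28  28 732] [342.29234973 204.62978142]
[527 222  38  30 902] [545.1097561 236.7827051]
coaster ((0.5298044085502625, 0.307255357503891), (0.073940709233284, 0.07555658370256424), 1.8270683288574219) ((0.5292377471923828, 0.30654942989349365), 0.03901078179478645)
[[0.49164835 0.34383574]
 [0.49405733 0.26831755]
 [0.5679605  0.27067497]
 [0.5655515  0.34619316]]
board ((0.5127627849578857, -0.2855096757411957), (0.27542760968208313, 0.12244614958763123), 4.273471355438232) ((0.5123354196548462, -0.28568118810653687), 0.14870983362197876)
[[ 0.37086973 -0.23471884]
 [ 0.379994   -0.35682455]
 [ 0.6546558  -0.3363005 ]
 [ 0.64553154 -0.2141948 ]]
```

```bash
ls pics
```

```text
scene0.npy
scene0.png
scene0z.png
top0.npy
top0.png
top0z.png
```

View pics/top0z.png

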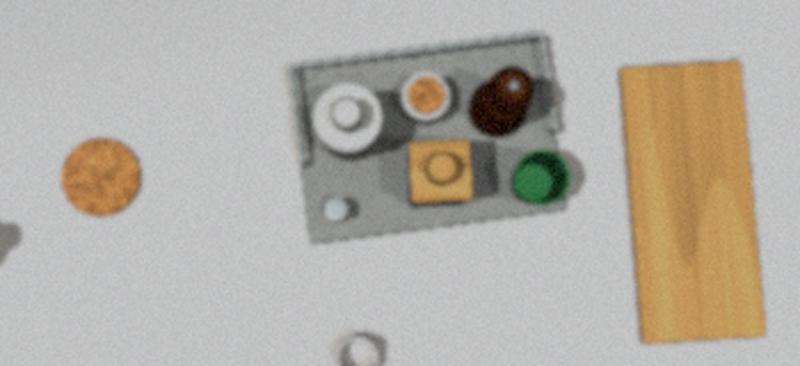

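View pics/scene0z.png

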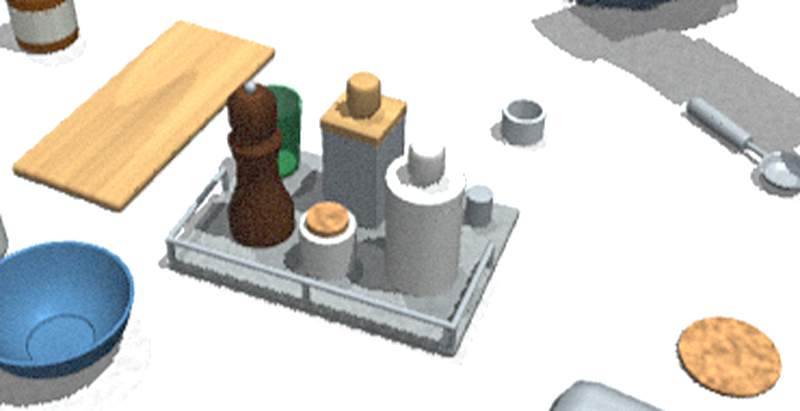

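```bash
python3 - <<'E'
from h import *
for n,u,v,z in (('salt',335.98,171.05,.062),('can',300.8,178.5,.147),('tin',342.6,202.6,.147),('mill',373.6,167.4,.166),('canlid',301.5,181,.116),('tinlid',341.9,204.3,.116)): print(n,onz('top',u,v,z).round(4))
# scene-side blobs from depth
d=np.load('pics/scene0.npy');P=pts('scene',d);im=cv2.imread('pics/scene0.png')
def b(z0,z1,t):
    m=((P[...,2]>z0)&(P[...,2]<z1)&(d>0)&(P[...,0]>.42)&(P[...,0]<.7)&(abs(P[...,1])<.2)).astype('uint8')
    n,l,st,c=cv2.connectedComponentsWithStats(m)
    for i in range(1,n):
        if st[i,4]>25:
            q=P[l==i];print(t,st[i],c[i].round(1),q.min(0).round(4),q.max(0).round(4))
b(.144,.153,'knobtop');b(.125,.142,'knobside');b(.058,.068,'salt');b(.1125,.12,'lid');b(.152,.18,'mill')
print(np.median(P[(P[...,2]<.02)&(P[...,2]>-.01)&(abs(P[...,1])<.3)&(P[...,0]<.7)&(P[...,0]>.3)][:,2]))
E
```

```text
salt [ 0.6085 -0.0169  0.062 ]
can [0.5793 0.0574 0.147 ]
tin [ 0.5314 -0.0275  0.147 ]
mill [ 0.6008 -0.0878  0.166 ]
canlid [0.5783 0.0569 0.116 ]
tinlid [ 0.5306 -0.0277  0.116 ]
knobtop [300 153  16  10 128] [307.7 157.4] [ 0.5198 -0.0424  0.144 ] [ 0.5468 -0.0149  0.1506]
knobtop [245 162  23  14 141] [256. 170.] [ 0.5896 -0.1092  0.1441] [ 0.6242 -0.0703  0.1528]
knobtop [329 182  17  12 147] [337.1 187.8] [0.5691 0.0433 0.1441] [0.5941 0.0698 0.1498]
knobside [300 159  16  13 122] [307.3 166.1] [ 0.5268 -0.0402  0.1251] [ 0.5488 -0.0137  0.142 ]
knobside [245 171  23  12 151] [256.4 177.7] [ 0.596  -0.1064  0.1251] [ 0.6244 -0.0698  0.142 ]
knobside [328 191  18  12 132] [336.7 197.1] [0.5751 0.0435 0.1256] [0.5962 0.0713 0.142 ]
salt [268 166   8   6  29] [271.1 169. ] [ 0.5045 -0.1363  0.0582] [ 0.5098 -0.1193  0.0678]
salt [271 176   8   9  32] [274.2 180.8] [ 0.5221 -0.1065  0.0584] [ 0.5433 -0.1006  0.068 ]
salt [289 195  29  13 113] [302.8 201.1] [ 0.5436 -0.0543  0.0582] [ 5.615e-01 -2.000e-04  6.790e-02]
salt [249 201  22  12 105] [259.5 208. ] [ 0.5917 -0.1061  0.058 ] [ 0.6237 -0.0705  0.068 ]
salt [281 213  20  16 245] [290.8 220.2] [ 0.5915 -0.034   0.058 ] [0.6275 0.0007 0.0651]
salt [318 226  35  13 141] [335.4 233.6] [0.5745 0.0317 0.0581] [0.6121 0.0874 0.068 ]
lid [288 161  40  24 445] [307.9 173.4] [ 0.5032 -0.057   0.1125] [0.5623 0.0007 0.1197]
lid [245 178  25  13 137] [257.1 184.8] [ 0.5882 -0.1102  0.1125] [ 0.6255 -0.0695  0.12  ]
lid [318 191  38  25 549] [336.2 204.6] [0.5497 0.0246 0.1126] [0.6143 0.088  0.1193]
mill [246 157  21  15 202] [255.5 163.7] [ 0.5899 -0.1061  0.152 ] [ 0.6211 -0.0725  0.1683]
0.0010113270707550193
```

Knobs, mill head and lids agree in both views to about 3 mm. Before moving, I'll check the heights of obstacles along the approach path.

```bash
python3 - <<'E'
from h import *
for n in('top','scene'):
    d=np.load(f'pics/{n}0.npy');P=pts(n,d)
    m=(d>0)&(P[...,0]>.15)&(P[...,0]<.7)&(P[...,1]>.1)&(P[...,1]<.7)&(P[...,2]>.1)
    q=P[m]
    for a in np.arange(.15,.7,.1):
        for b in np.arange(.1,.7,.1):
            s=q[(q[:,0]>a)&(q[:,0]<a+.1)&(q[:,1]>b)&(q[:,1]<b+.1)]
            if len(s)>5: print(n,a.round(2),b.round(2),len(s),s[:,2].max().round(3))
    m=(d>0)&(P[...,0]>.3)&(P[...,0]<.75)&(P[...,1]>-.45)&(P[...,1]<-.2)&(P[...,2]>.03)
    print(n,'board zone',m.sum(),P[m].round(2)[::200])
R=bot.read_state()['tcp_rot']; t=np.array([.603,-.0885,.245])-[.211,.588,.245]; print(R.T@t*1000,np.degrees(np.arctan2(R[1,0],R[0,0])))
E
```

```text
top 0.15 0.4 229 0.337
top 0.15 0.5 443 0.337
top 0.35 0.4 510 0.213
top 0.35 0.5 289 0.341
top 0.45 0.4 469 0.213
top 0.45 0.5 1384 0.34
top 0.55 0.4 52 0.224
top 0.55 0.5 583 0.289
top board zone 3147 [[ 0.75 -0.25  0.18]
 [ 0.75 -0.36  0.17]
 [ 0.74 -0.37  0.17]
 [ 0.74 -0.36  0.17]
 [ 0.73 -0.35  0.17]
 [ 0.73 -0.34  0.17]
 [ 0.72 -0.31  0.17]
 [ 0.73 -0.29  0.14]
 [ 0.73 -0.27  0.12]
 [ 0.73 -0.27  0.1 ]
 [ 0.73 -0.28  0.09]
 [ 0.73 -0.31  0.07]
 [ 0.73 -0.36  0.06]
 [ 0.73 -0.43  0.05]
 [ 0.48 -0.44  0.1 ]
 [ 0.46 -0.44  0.07]]
scene 0.35 0.4 115 0.212
scene 0.45 0.4 2092 0.212
scene board zone 1877 [[ 0.45 -0.45  0.1 ]
 [ 0.47 -0.44  0.07]
 [ 0.49 -0.44  0.05]
 [ 0.74 -0.43  0.18]
 [ 0.75 -0.4   0.17]
 [ 0.74 -0.34  0.17]
 [ 0.75 -0.31  0.18]
 [ 0.74 -0.26  0.17]
 [ 0.74 -0.26  0.12]
 [ 0.75 -0.26  0.06]]
[ 597.5944296     0.77782635 -504.17907801] -19.756000452935886
```

{"api": "jog_arm", "payload": {"motion": [0, -60, 0, 0, 0, 0, 30, -80, -25, 0, -1.5, 0, 70, -80, -59, 0, -3, 0, 110, -80, -93, 0, -4.5, 0, 150, -80, -127, 0, -6, 0, 190, -80, -160, 0, -7.5, 0, 230, -80, -194, 0, -9, 0, 270, -80, -228, 0, -10.5, 0, 310, -80, -262, 0, -12, 0, 350, -80, -295, 0, -13.5, 0, 390, -80, -329, 0, -15, 0, 430, -80, -363, 0, -16.5, 0, 470, -80, -397, 0, -18, 0, 510, -80, -430, 0, -19.76, 0, 550, -60, -464, 0, -19.76, 0, 580, -50, -490, 0, -19.76, 0, 597.6, -50, -504.2, 0, -19.76, 0, 597.6, -50, -504.2, 0, -19.76, 0, 597.6, -50, -504.2, 0, -19.76, 0], "gripper": 1}}

```text
time_s: 2.48
position: [0.6026, -0.0869, 0.295]
tcp_rot: [[1.0, -0.0, -0.001], [0.001, 0.001, 1.0], [-0.0, -1.0, 0.001]]
force: [-0.4, -0.1, -0.1]
opening: 1.001
```

{"api": "jog_arm", "payload": {"motion": [0, 40, -1.5, 0, 0, 0, 0, 80, -1.5, 0, 0, 0, 0, 110, -1.5, 0, 0, 0, 0, 135, -1.5, 0, 0, 0, 0, 152, -1.5, 0, 0, 0, 0, 152, -1.5, 0, 0, 0]}}

```text
time_s: 3.22
position: [0.6024, -0.0886, 0.1419]
tcp_rot: [[1.0, -0.002, -0.001], [0.001, 0.001, 1.0], [-0.002, -1.0, 0.001]]
force: [0.0, 0.1, -0.4]
opening: 0.997
```

{"api": "jog_arm", "payload": {"motion": [0, 0, 0, 0, 0, 0, 0, 0, 0, 0, 0, 0, 0, 0, 0, 0, 0, 0, 0, 0, 0, 0, 0, 0, 0, 0, 0, 0, 0, 0], "gripper": 0}}

```text
time_s: 3.85
position: [0.6032, -0.0899, 0.1427]
tcp_rot: [[1.0, 0.0, 0.0], [-0.0, -0.0, 1.0], [0.0, -1.0, -0.0]]
force: [0.4, 0.3, 0.2]
opening: 0.515
```

{"api": "jog_arm", "payload": {"motion": [0, 0, 0, 0, 0, 0, 0, 0, 0, 0, 0, 0, 0, 0, 0, 0, 0, 0, 0, 0, 0, 0, 0, 0]}}

```text
time_s: 4.35
position: [0.6033, -0.09, 0.1426]
tcp_rot: [[1.0, 0.0, -0.0], [0.0, -0.0, 1.0], [0.0, -1.0, -0.0]]
force: [0.5, -1.4, 0.3]
opening: 0.45
```

```bash
python3 - <<'E'
from h import *
s=bot.read_state(); print(s['position'],s['opening'],s['force'])
snap('scene','s1'); snap('top','t1')
s=bot.read_state(); print(s['position'],s['opening'],s['force'])
a=cv2.imread('pics/s1.png')[110:300,180:440]; cv2.imwrite('pics/s1z.png',np.clip(cv2.resize(a,None,fx=3,fy=3)*1.5,0,255).astype('uint8'))
E
```

```text
[ 0.60329199 -0.08998677  0.14260827] 0.45047199150609885 [ 0.48586853 -1.37974864  0.34816699]
[ 0.60328953 -0.08998564  0.14261939] 0.452889259498357 [ 0.71823104 -0.48256596  0.96569508]
```

View pics/s1z.png

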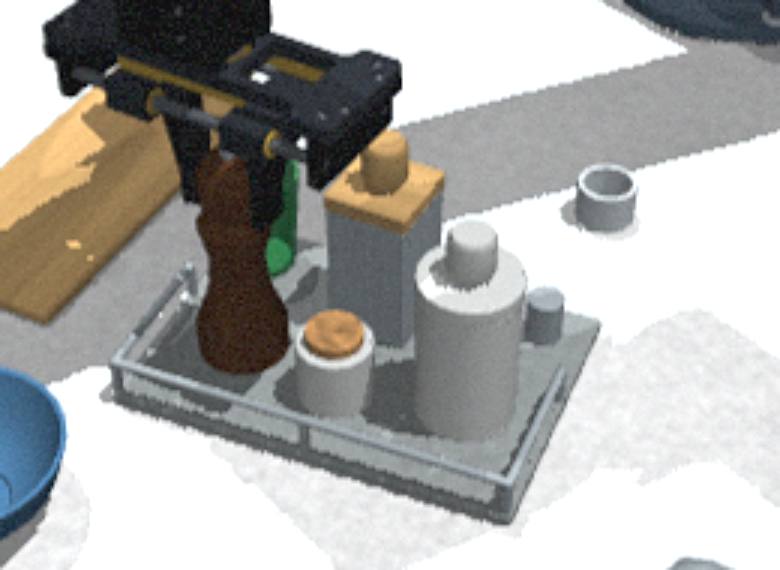

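The mill is gripped: opening 0.45 is about 39 mm, and in the picture it stands straight between the fingers. Next is lifting it over to the far slot.

{"api": "jog_arm", "payload": {"motion": [0, -15, 0, 0, 0, 0, 0, -40, 0, 0, 0, 0, 0, -70, 0, 0, 0, 0, 0, -95, 0, 0, 0, 0, 0, -105, -12, 0, 0, 0, 0, -105, -35, 0, 0, 0, -1, -105, -60, 0, 0, 0, -2, -105, -85, 0, 0, 0, -3, -105, -110, 0, 0, 0, -4, -105, -135, 0, 0, 0, -5, -105, -160, 0, 0, 0, -6, -105, -180, 0, 0, 0, -6, -100, -189, 0, 0, 0, -6, -80, -189, 0, 0, 0, -6, -55, -189, 0, 0, 0, -6, -30, -189, 0, 0, 0, -6, -14, -189, 0, 0, 0, -6, -7, -189, 0, 0, 0, -6, -4, -189, 0, 0, 0, -6, -4, -189, 0, 0, 0]}}

```text
time_s: 6.95
position: [0.5977, -0.279, 0.1472]
tcp_rot: [[1.0, 0.001, -0.0], [0.0, -0.001, 1.0], [0.001, -1.0, -0.001]]
force: [-0.4, -0.5, -3.6]
opening: 0.448
```

{"api": "jog_arm", "payload": {"motion": [0, 1, 0, 0, 0, 0, 0, 2, 0, 0, 0, 0, 0, 2.5, 0, 0, 0, 0, 0, 2.5, 0, 0, 0, 0]}}

```text
time_s: 7.45
position: [0.5975, -0.279, 0.1446]
tcp_rot: [[1.0, 0.001, -0.0], [0.0, -0.001, 1.0], [0.001, -1.0, -0.001]]
force: [0.5, 0.6, -1.3]
opening: 0.448
```

Contact is showing (2 N of the weight taken up). I'll release, rise and go above the tin.

{"api": "jog_arm", "payload": {"motion": [0, 0.5, 0, 0, 0, 0, 0, 0.5, 0, 0, 0, 0, 0, 0.5, 0, 0, 0, 0, 0, 0.5, 0, 0, 0, 0, 0, 0.5, 0, 0, 0, 0, 0, 0.5, 0, 0, 0, 0, 0, 0.5, 0, 0, 0, 0, 0, -20, 0, 0, 0, 0, 0, -50, 0, 0, 0, 0, 0, -80, 0, 0, 0, 0], "gripper": 1}}

```text
time_s: 8.7
position: [0.5971, -0.2787, 0.2246]
tcp_rot: [[1.0, -0.001, -0.0], [0.0, 0.0, 1.0], [-0.001, -1.0, 0.0]]
force: [1.1, -0.5, -0.1]
opening: 1.001
```

{"api": "jog_arm", "payload": {"motion": [-5, -10, 20, 0, 0, 0, -18, -10, 70, 0, 0, 0, -33, -10, 125, 0, 0, 0, -49, -10, 185, 0, 0, 0, -60, -10, 230, 0, 0, 0, -65.5, 0, 251, 0, 0, 0, -65.5, 20, 251, 0, 0, 0, -65.5, 50, 251, 0, 0, 0, -65.5, 70, 251, 0, 0, 0, -65.5, 80, 251, 0, 0, 0, -65.5, 81, 251, 0, 0, 0, -65.5, 81, 251, 0, 0, 0]}}

```text
time_s: 10.2
position: [0.5321, -0.028, 0.1434]
tcp_rot: [[1.0, 0.001, 0.0], [-0.0, -0.0, 1.0], [0.001, -1.0, -0.0]]
force: [-0.3, 0.2, 0.1]
opening: 1.002
```

{"api": "jog_arm", "payload": {"motion": [0, 0, 0, 0, 0, 0, 0, 0, 0, 0, 0, 0, 0, 0, 0, 0, 0, 0, 0, 0, 0, 0, 0, 0, 0, 0, 0, 0, 0, 0, 0, 0, 0, 0, 0, 0, 0, 0, 0, 0, 0, 0, 0, 0, 0, 0, 0, 0, 0, 0, 0, 0, 0, 0, 0, 0, 0, 0, 0, 0], "gripper": 0}}

```text
time_s: 11.45
position: [0.5318, -0.0279, 0.1431]
tcp_rot: [[1.0, 0.0, -0.0], [0.0, -0.0, 1.0], [0.0, -1.0, -0.0]]
force: [-0.1, -1.4, 0.8]
opening: 0.323
```

```bash
python3 - <<'E'
from h import *
snap('scene','s2')
a=cv2.imread('pics/s2.png')[100:300,140:440]; cv2.imwrite('pics/s2z.png',np.clip(cv2.resize(a,None,fx=2.6,fy=2.6)*1.5,0,255).astype('uint8'))
s=bot.read_state(); print(s['position'],s['opening'])
E
```

```text
[ 0.53174193 -0.02793473  0.14305592] 0.32232758715615517
```

View pics/s2z.png

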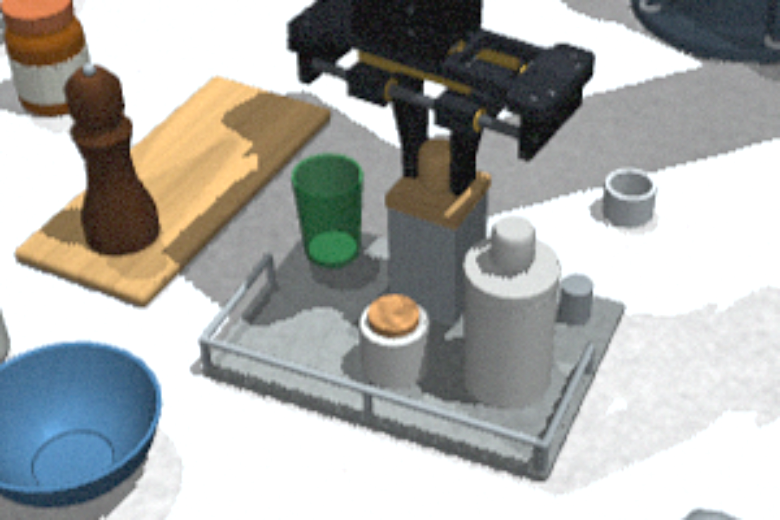

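The mill stands upright near the far end of the board and the jaws hold the tin's knob (28 mm). Next the tin goes to the near slot.

{"api": "jog_arm", "payload": {"motion": [0, -12, 0, 0, 0, 0, 0, -35, 0, 0, 0, 0, 0, -65, 0, 0, 0, 0, 0, -95, 0, 0, 0, 0, -4, -110, -10, 0, 0, 0, -14, -110, -35, 0, 0, 0, -28, -110, -70, 0, 0, 0, -42, -110, -105, 0, 0, 0, -55, -110, -140, 0, 0, 0, -69, -110, -175, 0, 0, 0, -83, -110, -210, 0, 0, 0, -96, -110, -243, 0, 0, 0, -102, -105, -260, 0, 0, 0, -104, -85, -264, 0, 0, 0, -104, -60, -264, 0, 0, 0, -104, -35, -264, 0, 0, 0, -104, -15, -264, 0, 0, 0, -104, -7, -264, 0, 0, 0, -104, -3.5, -264, 0, 0, 0, -104, -3.5, -264, 0, 0, 0]}}

```text
time_s: 14.0
position: [0.428, -0.2919, 0.1469]
tcp_rot: [[1.0, 0.0, -0.0], [0.0, -0.0, 1.0], [0.0, -1.0, -0.0]]
force: [-0.1, -0.1, -2.5]
opening: 0.327
```

{"api": "jog_arm", "payload": {"motion": [0, 0.7, 0, 0, 0, 0, 0, 1.4, 0, 0, 0, 0, 0, 2, 0, 0, 0, 0, 0, 2, 0, 0, 0, 0]}}

```text
time_s: 14.5
position: [0.4279, -0.2921, 0.145]
tcp_rot: [[1.0, 0.001, -0.0], [0.0, -0.001, 1.0], [0.001, -1.0, -0.001]]
force: [-0.0, 0.7, 0.4]
opening: 0.324
```

{"api": "jog_arm", "payload": {"motion": [0, 0, 0, 0, 0, 0, 0, 0, 0, 0, 0, 0, 0, 0, 0, 0, 0, 0, 0, 0, 0, 0, 0, 0, 0, 0, 0, 0, 0, 0, 0, 0, 0, 0, 0, 0, 0, 0, 0, 0, 0, 0, 0, -20, 0, 0, 0, 0, 0, -50, 0, 0, 0, 0, 0, -80, 0, 0, 0, 0], "gripper": 1}}

```text
time_s: 15.75
position: [0.4276, -0.2916, 0.2252]
tcp_rot: [[1.0, -0.0, -0.0], [0.0, 0.001, 1.0], [-0.0, -1.0, 0.001]]
force: [-0.1, -0.0, -0.7]
opening: 1.002
```

{"api": "jog_arm", "payload": {"motion": [8, -10, 20, 0, 0, 0, 31, -10, 70, 0, 0, 0, 54, -10, 125, 0, 0, 0, 81, -10, 185, 0, 0, 0, 107, -10, 245, 0, 0, 0, 131, -10, 300, 0, 0, 0, 147, -5, 337, 0, 0, 0, 152, 15, 349, 0, 0, 0, 152, 45, 349, 0, 0, 0, 152, 68, 349, 0, 0, 0, 152, 79, 349, 0, 0, 0, 152, 81.5, 349, 0, 0, 0, 152, 81.5, 349, 0, 0, 0]}}

```text
time_s: 17.38
position: [0.58, 0.0567, 0.1434]
tcp_rot: [[1.0, 0.001, 0.0], [-0.0, -0.0, 1.0], [0.001, -1.0, -0.0]]
force: [0.4, 1.0, 0.1]
opening: 0.999
```

{"api": "jog_arm", "payload": {"motion": [0, 0, 0, 0, 0, 0, 0, 0, 0, 0, 0, 0, 0, 0, 0, 0, 0, 0, 0, 0, 0, 0, 0, 0, 0, 0, 0, 0, 0, 0, 0, 0, 0, 0, 0, 0, 0, 0, 0, 0, 0, 0, 0, 0, 0, 0, 0, 0, 0, 0, 0, 0, 0, 0, 0, 0, 0, 0, 0, 0], "gripper": 0}}

```text
time_s: 18.62
position: [0.5797, 0.0571, 0.143]
tcp_rot: [[1.0, -0.0, -0.0], [0.0, -0.0, 1.0], [-0.0, -1.0, -0.0]]
force: [-0.3, -1.1, -0.4]
opening: 0.328
```

{"api": "jog_arm", "payload": {"motion": [0, -12, 0, 0, 0, 0, 0, -35, 0, 0, 0, 0, 0, -65, 0, 0, 0, 0, 0, -95, 0, 0, 0, 0, -2, -110, -12, 0, 0, 0, -8, -110, -40, 0, 0, 0, -16, -110, -80, 0, 0, 0, -25, -110, -125, 0, 0, 0, -33, -110, -170, 0, 0, 0, -42, -110, -215, 0, 0, 0, -51, -110, -260, 0, 0, 0, -59, -110, -300, 0, 0, 0, -65, -105, -330, 0, 0, 0, -67, -85, -342.5, 0, 0, 0, -67, -60, -342.5, 0, 0, 0, -67, -35, -342.5, 0, 0, 0, -67, -15, -342.5, 0, 0, 0, -67, -7, -342.5, 0, 0, 0, -67, -3.5, -342.5, 0, 0, 0, -67, -3.5, -342.5, 0, 0, 0]}}

```text
time_s: 21.12
position: [0.5129, -0.2856, 0.1469]
tcp_rot: [[1.0, 0.0, -0.0], [0.0, -0.0, 1.0], [0.0, -1.0, -0.0]]
force: [-0.2, -0.7, -3.2]
opening: 0.321
```

{"api": "jog_arm", "payload": {"motion": [0, 0.7, 0, 0, 0, 0, 0, 1.4, 0, 0, 0, 0, 0, 2, 0, 0, 0, 0, 0, 2, 0, 0, 0, 0]}}

```text
time_s: 21.62
position: [0.513, -0.2855, 0.145]
tcp_rot: [[1.0, 0.001, -0.0], [0.0, -0.001, 1.0], [0.001, -1.0, -0.001]]
force: [-0.2, 0.1, -1.6]
opening: 0.323
```

{"api": "jog_arm", "payload": {"motion": [0, 0, 0, 0, 0, 0, 0, 0, 0, 0, 0, 0, 0, 0, 0, 0, 0, 0, 0, 0, 0, 0, 0, 0, 0, 0, 0, 0, 0, 0, 0, 0, 0, 0, 0, 0, 0, 0, 0, 0, 0, 0, 0, -20, 0, 0, 0, 0, 0, -50, 0, 0, 0, 0, 0, -80, 0, 0, 0, 0, 8, -80, 20, 0, 0, 0, 22, -80, 65, 0, 0, 0, 40, -80, 115, 0, 0, 0, 60, -80, 170, 0, 0, 0, 78, -80, 220, 0, 0, 0, 96, -80, 268.7, 0, 0, 0, 96, -80, 268.7, 0, 0, 0, 96, -80, 268.7, 0, 0, 0], "gripper": 1}}

```text
time_s: 23.88
position: [0.6078, -0.0157, 0.2233]
tcp_rot: [[1.0, -0.003, -0.002], [0.002, 0.0, 1.0], [-0.003, -1.0, 0.0]]
force: [-0.2, -1.1, 0.4]
opening: 1.005
```

```bash
python3 - <<'E'
from h import *
_,d=snap('scene','s3'); it,dt=snap('top','t3')
a=cv2.imread('pics/s3.png')[60:320,120:500]; cv2.imwrite('pics/s3z.png',np.clip(cv2.resize(a,None,fx=2.1,fy=2.1)*1.5,0,255).astype('uint8'))
a=cv2.imread('pics/t3.png')[130:300,150:500]; cv2.imwrite('pics/t3z.png',np.clip(cv2.resize(a,None,fx=2.2,fy=2.2)*1.7,0,255).astype('uint8'))
P=pts('scene',d); m=(abs(P[...,2]-.0615)<.003)&(abs(P[...,0]-.609)<.03)&(abs(P[...,1]+.017)<.03)&(d>0)
q=P[m]; print(len(q),q.min(0),q.max(0))
s=bot.read_state(); print(s['position'],s['opening'])
E
```

```text
235 [ 0.59035387 -0.03474569  0.05855666] [0.62901206 0.00076463 0.06448942]
[ 0.60797523 -0.01715521  0.22380883] 0.999168543556329
```

View pics/s3z.png

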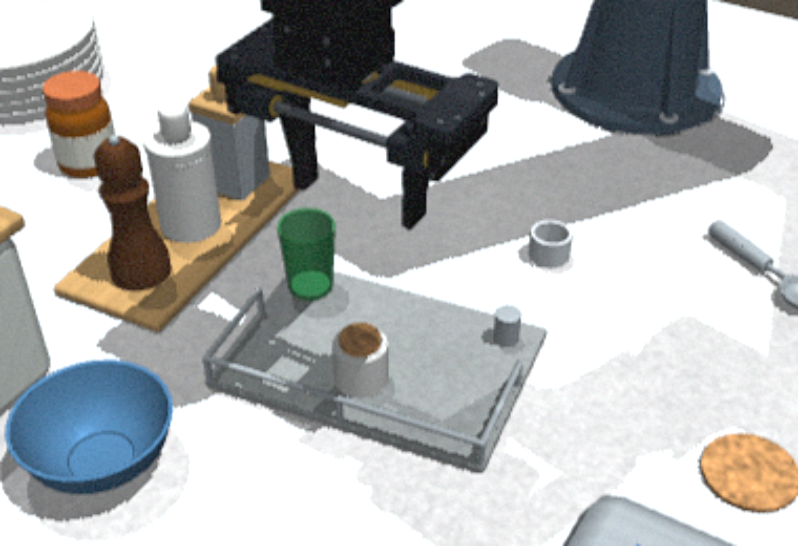

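View pics/t3z.png

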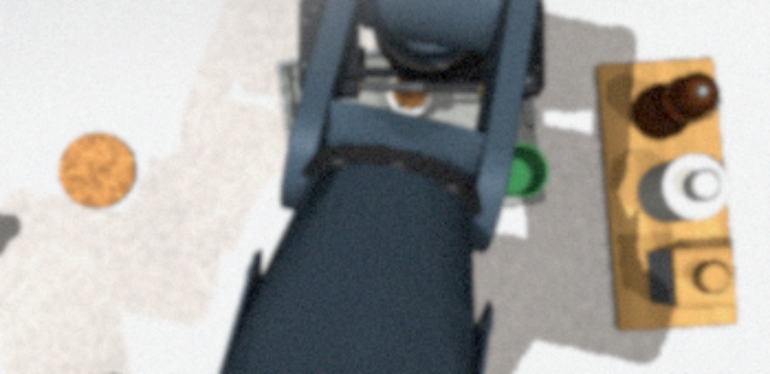

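All three stand upright on the board and the salt pot is undisturbed. I'll lower onto the pot and grip it.

{"api": "jog_arm", "payload": {"motion": [1, 35, 0, 0, 0, 0, 1, 75, 0, 0, 0, 0, 1, 110, 0, 0, 0, 0, 1, 140, 0, 0, 0, 0, 1, 162, 0, 0, 0, 0, 1, 176, 0, 0, 0, 0, 1, 181, 0, 0, 0, 0, 1, 181, 0, 0, 0, 0]}}

```text
time_s: 24.98
position: [0.6099, -0.017, 0.0438]
tcp_rot: [[1.0, 0.0, 0.001], [-0.001, -0.0, 1.0], [0.0, -1.0, -0.0]]
force: [1.2, -0.3, 0.9]
opening: 1.003
```

{"api": "jog_arm", "payload": {"motion": [0, 0, 0, 0, 0, 0, 0, 0, 0, 0, 0, 0, 0, 0, 0, 0, 0, 0, 0, 0, 0, 0, 0, 0, 0, 0, 0, 0, 0, 0, 0, 0, 0, 0, 0, 0, 0, 0, 0, 0, 0, 0, 0, 0, 0, 0, 0, 0], "gripper": 0}}

```text
time_s: 25.98
position: [0.6097, -0.0166, 0.0437]
tcp_rot: [[1.0, 0.0, -0.0], [0.0, -0.0, 1.0], [0.0, -1.0, -0.0]]
force: [0.4, 0.5, 2.4]
opening: 0.544
```

```bash
python3 - <<'E'
from h import *
im=cv2.imread('pics/scene0.png');hsv=cv2.cvtColor(im,cv2.COLOR_BGR2HSV)
m=((hsv[...,1]>80)&(hsv[...,0]<25)&(hsv[...,0]>5)).astype('uint8'); k=m*0; k[255:315,440:515]=m[255:315,440:515]
ct=max(cv2.findContours(k,0,1)[0],key=cv2.contourArea)
W=np.array([onz('scene',*p,.006)[:2] for p in ct[:,0]]).astype('float32'); print(cv2.minEnclosingCircle(W),cv2.fitEllipse(W))
d=np.load('pics/top0.npy');P=pts('top',d); q=P[(d>0)&(P[...,0]>.4)&(P[...,0]<.65)&(P[...,1]>.35)&(P[...,1]<.5)&(P[...,2]>.06)]; print(q.min(0))
E
```

```text
((0.5342637300491333, 0.30802637338638306), 0.04035206139087677) ((0.5342299342155457, 0.30796146392822266), (0.07718279957771301, 0.07873118668794632), 84.14244079589844)
[0.41947752 0.43850181 0.06012591]
```

{"api": "jog_arm", "payload": {"motion": [0, -10, 0, 0, 0, 0, 0, -30, 0, 0, 0, 0, 0, -55, 0, 0, 0, 0, -1, -70, 8, 0, 0, 0, -6, -70, 30, 0, 0, 0, -16, -70, 70, 0, 0, 0, -28, -70, 115, 0, 0, 0, -39, -70, 160, 0, 0, 0, -50, -70, 205, 0, 0, 0, -61, -70, 250, 0, 0, 0, -71, -70, 290, 0, 0, 0, -77, -70, 315, 0, 0, 0, -78, -60, 324, 0, 0, 0, -78, -40, 324, 0, 0, 0, -78, -20, 324, 0, 0, 0, -78, -7, 324, 0, 0, 0, -78, 0, 324, 0, 0, 0, -78, 3, 324, 0, 0, 0, -78, 3, 324, 0, 0, 0]}}

```text
time_s: 28.35
position: [0.532, 0.3074, 0.0408]
tcp_rot: [[1.0, 0.001, 0.0], [-0.0, 0.0, 1.0], [0.001, -1.0, 0.0]]
force: [-0.2, 0.2, -0.8]
opening: 0.545
```

{"api": "jog_arm", "payload": {"motion": [0, 0.5, 0, 0, 0, 0, 0, 1, 0, 0, 0, 0, 0, 1.3, 0, 0, 0, 0, 0, 1.3, 0, 0, 0, 0]}}

```text
time_s: 28.85
position: [0.5319, 0.3075, 0.0397]
tcp_rot: [[1.0, 0.001, -0.0], [0.0, 0.0, 1.0], [0.001, -1.0, 0.0]]
force: [0.1, -0.5, 1.7]
opening: 0.549
```

{"api": "jog_arm", "payload": {"motion": [0, 0, 0, 0, 0, 0, 0, 0, 0, 0, 0, 0, 0, 0, 0, 0, 0, 0, 0, 0, 0, 0, 0, 0, 0, 0, 0, 0, 0, 0, 0, 0, 0, 0, 0, 0, 0, 0, 0, 0, 0, 0, 0, -20, 0, 0, 0, 0, 0, -60, 0, 0, 0, 0, 0, -100, 0, 0, 0, 0, 0, -140, 0, 0, 0, 0, 0, -185, 0, 0, 0, 0, -2, -185, -45, 0, 0, 0, -6, -185, -100, 0, 0, 0, -10, -185, -155, 0, 0, 0, -12, -185, -205, 0, 0, 0, -12, -185, -205, 0, 0, 0], "gripper": 1}}

```text
time_s: 30.98
position: [0.5198, 0.0994, 0.2257]
tcp_rot: [[1.0, 0.002, 0.005], [-0.005, -0.001, 1.0], [0.002, -1.0, -0.001]]
force: [-0.5, -0.3, 0.5]
opening: 1.002
```

```bash
python3 - <<'E'
from h import *
_,d=snap('scene','s4'); it,dt=snap('top','t4')
a=cv2.imread('pics/s4.png')[100:330,140:540]; cv2.imwrite('pics/s4z.png',np.clip(cv2.resize(a,None,fx=2,fy=2)*1.5,0,255).astype('uint8'))
for n,D in(('scene',d),('top',dt)):
    P=pts(n,D)
    def r(t,x,y,z,w=.03,h=.003):
        m=(abs(P[...,2]-z)<h)&(abs(P[...,0]-x)<w)&(abs(P[...,1]-y)<w)&(D>0);q=P[m]
        if len(q)>10: print(n,t,len(q),((q.min(0)+q.max(0))/2)[:2].round(4),(q.max(0)-q.min(0))[:2].round(3), q.mean(0).round(4))
    r('saltlid',.531,.307,.058);r('can',.513,-.2855,.149);r('tin',.428,-.292,.149);r('mill',.5975,-.279,.166)
s=bot.read_state(); print(s['position'],s['opening'],s['time_s'])
E
```

```text
scene saltlid 299 [0.5323 0.3073] [0.038 0.035] [0.5338 0.3074 0.0582]
scene can 90 [ 0.5148 -0.2836] [0.026 0.026] [ 0.5156 -0.2835  0.149 ]
scene tin 77 [ 0.4299 -0.2906] [0.026 0.025] [ 0.4308 -0.2903  0.1489]
scene mill 19 [ 0.5983 -0.278 ] [0.009 0.01 ] [ 0.5992 -0.2778  0.166 ]
top saltlid 170 [0.5312 0.3075] [0.033 0.034] [0.5315 0.3076 0.0574]
top can 118 [ 0.5133 -0.2836] [0.025 0.026] [ 0.5133 -0.284   0.1482]
top tin 126 [ 0.4282 -0.2902] [0.026 0.027] [ 0.4287 -0.2906  0.1486]
top mill 19 [ 0.5971 -0.2753] [0.018 0.013] [ 0.5972 -0.2769  0.1651]
[0.51993961 0.10219958 0.22538126] 0.9974374995541558 31.075
```

View pics/s4z.png

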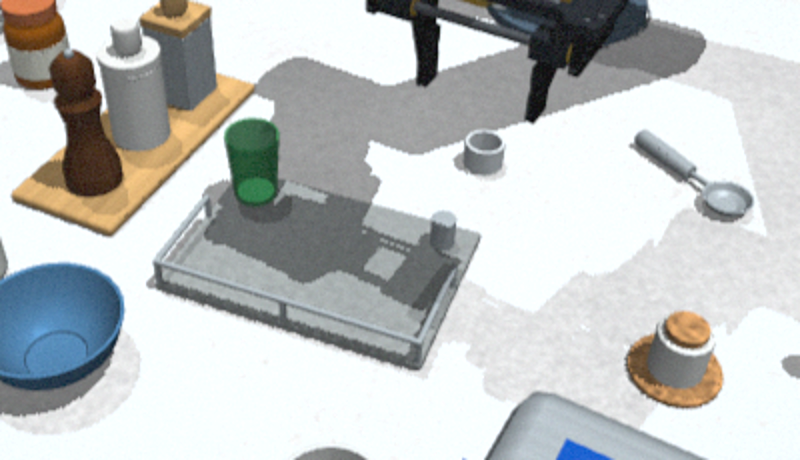

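Salt lid is at (0.532, 0.307), within 2 mm of the coaster centre. Next I'll return the canister.

{"api": "jog_arm", "payload": {"motion": [-1, 0, -30, 0, 0, 0, -2, 0, -80, 0, 0, 0, -3, 0, -135, 0, 0, 0, -4, 0, -190, 0, 0, 0, -5, 0, -245, 0, 0, 0, -6, 0, -300, 0, 0, 0, -7, 0, -350, 0, 0, 0, -7, 0, -380, 0, 0, 0, -7, 0, -387.5, 0, 0, 0, -7, 20, -387.5, 0, 0, 0, -7, 50, -387.5, 0, 0, 0, -7, 72, -387.5, 0, 0, 0, -7, 80, -387.5, 0, 0, 0, -7, 80, -387.5, 0, 0, 0]}}

```text
time_s: 32.83
position: [0.5131, -0.2838, 0.1442]
tcp_rot: [[1.0, -0.001, -0.002], [0.002, 0.001, 1.0], [-0.001, -1.0, 0.001]]
force: [-0.2, 0.9, 0.2]
opening: 1.001
```

{"api": "jog_arm", "payload": {"motion": [0, 0, 0, 0, 0, 0, 0, 0, 0, 0, 0, 0, 0, 0, 0, 0, 0, 0, 0, 0, 0, 0, 0, 0, 0, 0, 0, 0, 0, 0, 0, 0, 0, 0, 0, 0, 0, 0, 0, 0, 0, 0, 0, 0, 0, 0, 0, 0, 0, 0, 0, 0, 0, 0, 0, 0, 0, 0, 0, 0], "gripper": 0}}

```text
time_s: 34.08
position: [0.5127, -0.2853, 0.1442]
tcp_rot: [[1.0, 0.0, -0.0], [0.0, -0.0, 1.0], [0.0, -1.0, -0.0]]
force: [-0.2, -1.0, -0.8]
opening: 0.322
```

{"api": "jog_arm", "payload": {"motion": [0, -12, 0, 0, 0, 0, 0, -35, 0, 0, 0, 0, 0, -65, 0, 0, 0, 0, 0, -95, 0, 0, 0, 0, 2, -110, 12, 0, 0, 0, 8, -110, 40, 0, 0, 0, 16, -110, 80, 0, 0, 0, 25, -110, 125, 0, 0, 0, 33, -110, 170, 0, 0, 0, 42, -110, 215, 0, 0, 0, 51, -110, 260, 0, 0, 0, 59, -110, 300, 0, 0, 0, 65, -105, 330, 0, 0, 0, 67, -85, 342.5, 0, 0, 0, 67, -60, 342.5, 0, 0, 0, 67, -35, 342.5, 0, 0, 0, 67, -15, 342.5, 0, 0, 0, 67, -5, 342.5, 0, 0, 0, 67, 0, 342.5, 0, 0, 0, 67, 0, 342.5, 0, 0, 0]}}

```text
time_s: 36.58
position: [0.5797, 0.0575, 0.1444]
tcp_rot: [[1.0, 0.0, -0.0], [0.0, 0.0, 1.0], [0.0, -1.0, 0.0]]
force: [-0.6, -0.5, -2.6]
opening: 0.323
```

{"api": "jog_arm", "payload": {"motion": [0, 0.7, 0, 0, 0, 0, 0, 1.4, 0, 0, 0, 0, 0, 2.2, 0, 0, 0, 0, 0, 2.2, 0, 0, 0, 0]}}

```text
time_s: 37.08
position: [0.5798, 0.0573, 0.1422]
tcp_rot: [[1.0, 0.0, -0.0], [0.0, -0.0, 1.0], [0.0, -1.0, -0.0]]
force: [-0.7, 0.5, -1.7]
opening: 0.321
```

{"api": "jog_arm", "payload": {"motion": [0, 0.3, 0, 0, 0, 0, 0, 0.3, 0, 0, 0, 0, 0, 0.3, 0, 0, 0, 0, 0, 0.3, 0, 0, 0, 0, 0, 0.3, 0, 0, 0, 0, 0, 0.3, 0, 0, 0, 0, 0, 0.3, 0, 0, 0, 0, 0, -20, 0, 0, 0, 0, 0, -50, 0, 0, 0, 0, 0, -85, 0, 0, 0, 0, -8, -90, -20, 0, 0, 0, -31, -90, -70, 0, 0, 0, -54, -90, -125, 0, 0, 0, -81, -90, -185, 0, 0, 0, -107, -90, -245, 0, 0, 0, -131, -90, -300, 0, 0, 0, -147, -85, -337, 0, 0, 0, -152, -65, -349, 0, 0, 0, -152, -40, -349, 0, 0, 0, -152, -25, -349, 0, 0, 0], "gripper": 1}}

```text
time_s: 39.58
position: [0.4258, -0.2914, 0.1651]
tcp_rot: [[1.0, -0.003, 0.001], [-0.001, 0.003, 1.0], [-0.003, -1.0, 0.003]]
force: [-0.5, 0.3, -0.2]
opening: 1.003
```

```bash
python3 -c "
from h import *
s=bot.read_state(); print(s['position'],s['opening'],s['time_s'])"
```

```text
[ 0.42577744 -0.29136273  0.16506439] 1.0027658333849994 39.575
```

{"api": "jog_arm", "payload": {"motion": [0, 12, 0, 0, 0, 0, 0, 20, 0, 0, 0, 0, 0, 23, 0, 0, 0, 0, 0, 23, 0, 0, 0, 0]}}

```text
time_s: 40.08
position: [0.428, -0.2916, 0.1442]
tcp_rot: [[1.0, 0.0, -0.001], [0.001, -0.0, 1.0], [0.0, -1.0, -0.0]]
force: [-0.6, -0.4, -0.4]
opening: 0.996
```

{"api": "jog_arm", "payload": {"motion": [0, 0, 0, 0, 0, 0, 0, 0, 0, 0, 0, 0, 0, 0, 0, 0, 0, 0, 0, 0, 0, 0, 0, 0, 0, 0, 0, 0, 0, 0, 0, 0, 0, 0, 0, 0, 0, 0, 0, 0, 0, 0, 0, 0, 0, 0, 0, 0, 0, 0, 0, 0, 0, 0, 0, 0, 0, 0, 0, 0], "gripper": 0}}

```text
time_s: 41.32
position: [0.4278, -0.2918, 0.1441]
tcp_rot: [[1.0, 0.0, -0.0], [0.0, -0.0, 1.0], [0.0, -1.0, -0.0]]
force: [-0.7, -0.4, 0.3]
opening: 0.323
```

{"api": "jog_arm", "payload": {"motion": [0, -12, 0, 0, 0, 0, 0, -35, 0, 0, 0, 0, 0, -65, 0, 0, 0, 0, 0, -95, 0, 0, 0, 0, 4, -110, 10, 0, 0, 0, 14, -110, 35, 0, 0, 0, 28, -110, 70, 0, 0, 0, 42, -110, 105, 0, 0, 0, 55, -110, 140, 0, 0, 0, 69, -110, 175, 0, 0, 0, 83, -110, 210, 0, 0, 0, 96, -110, 243, 0, 0, 0, 102, -105, 260, 0, 0, 0, 104, -85, 264, 0, 0, 0, 104, -60, 264, 0, 0, 0, 104, -35, 264, 0, 0, 0, 104, -15, 264, 0, 0, 0, 104, -5, 264, 0, 0, 0, 104, 0, 264, 0, 0, 0, 104, 0, 264, 0, 0, 0]}}

```text
time_s: 43.82
position: [0.5318, -0.0277, 0.1441]
tcp_rot: [[1.0, 0.0, 0.0], [-0.0, -0.0, 1.0], [0.0, -1.0, -0.0]]
force: [0.8, 0.1, -2.2]
opening: 0.322
```

{"api": "jog_arm", "payload": {"motion": [0, 0.7, 0, 0, 0, 0, 0, 1.4, 0, 0, 0, 0, 0, 2.2, 0, 0, 0, 0, 0, 2.2, 0, 0, 0, 0]}}

```text
time_s: 44.32
position: [0.5319, -0.0277, 0.1421]
tcp_rot: [[1.0, 0.001, -0.0], [0.0, -0.0, 1.0], [0.001, -1.0, -0.0]]
force: [-0.3, -0.4, -2.7]
opening: 0.322
```

{"api": "jog_arm", "payload": {"motion": [0, 0.5, 0, 0, 0, 0, 0, 0.5, 0, 0, 0, 0, 0, 0.5, 0, 0, 0, 0, 0, 0.5, 0, 0, 0, 0, 0, 0.5, 0, 0, 0, 0, 0, 0.5, 0, 0, 0, 0, 0, 0.5, 0, 0, 0, 0, 0, -20, 0, 0, 0, 0, 0, -50, 0, 0, 0, 0, 0, -85, 0, 0, 0, 0, 5, -92, -20, 0, 0, 0, 18, -92, -70, 0, 0, 0, 33, -92, -125, 0, 0, 0, 49, -92, -185, 0, 0, 0, 60, -92, -230, 0, 0, 0, 65.5, -90, -251, 0, 0, 0, 65.5, -75, -251, 0, 0, 0, 65.5, -50, -251, 0, 0, 0, 65.5, -30, -251, 0, 0, 0, 65.5, -20, -251, 0, 0, 0], "gripper": 1}}

```text
time_s: 46.82
position: [0.5957, -0.2755, 0.1594]
tcp_rot: [[1.0, -0.004, -0.002], [0.002, 0.004, 1.0], [-0.004, -1.0, 0.004]]
force: [-0.0, -0.4, 0.5]
opening: 1.004
```

{"api": "jog_arm", "payload": {"motion": [0, 10, 0, 0, 0, 0, 0, 16, 0, 0, 0, 0, 0, 17.5, 0, 0, 0, 0, 0, 17.5, 0, 0, 0, 0]}}

```text
time_s: 47.32
position: [0.5975, -0.2788, 0.1447]
tcp_rot: [[1.0, 0.001, -0.0], [0.0, -0.0, 1.0], [0.001, -1.0, -0.0]]
force: [-0.3, -0.3, 0.6]
opening: 1.001
```

{"api": "jog_arm", "payload": {"motion": [0, 0, 0, 0, 0, 0, 0, 0, 0, 0, 0, 0, 0, 0, 0, 0, 0, 0, 0, 0, 0, 0, 0, 0, 0, 0, 0, 0, 0, 0, 0, 0, 0, 0, 0, 0, 0, 0, 0, 0, 0, 0, 0, 0, 0, 0, 0, 0, 0, 0, 0, 0, 0, 0, 0, 0, 0, 0, 0, 0], "gripper": 0}}

```text
time_s: 48.58
position: [0.5973, -0.2787, 0.1444]
tcp_rot: [[1.0, 0.0, -0.0], [0.0, -0.0, 1.0], [0.0, -1.0, -0.0]]
force: [0.2, -0.8, 0.3]
opening: 0.447
```

{"api": "jog_arm", "payload": {"motion": [0, -12, 0, 0, 0, 0, 0, -35, 0, 0, 0, 0, 0, -65, 0, 0, 0, 0, 0, -95, 0, 0, 0, 0, 0, -105, 12, 0, 0, 0, 0, -105, 35, 0, 0, 0, 1, -105, 60, 0, 0, 0, 2, -105, 85, 0, 0, 0, 3, -105, 110, 0, 0, 0, 4, -105, 135, 0, 0, 0, 5, -105, 160, 0, 0, 0, 6, -105, 180, 0, 0, 0, 6, -100, 189.5, 0, 0, 0, 6, -80, 189.5, 0, 0, 0, 6, -55, 189.5, 0, 0, 0, 6, -30, 189.5, 0, 0, 0, 6, -14, 189.5, 0, 0, 0, 6, -5, 189.5, 0, 0, 0, 6, 0, 189.5, 0, 0, 0, 6, 0, 189.5, 0, 0, 0]}}

```text
time_s: 51.08
position: [0.6034, -0.0892, 0.1446]
tcp_rot: [[1.0, 0.0, -0.0], [0.0, -0.0, 1.0], [0.0, -1.0, -0.0]]
force: [-0.2, -0.5, -3.2]
opening: 0.45
```

{"api": "jog_arm", "payload": {"motion": [0, 0.7, 0, 0, 0, 0, 0, 1.4, 0, 0, 0, 0, 0, 2.2, 0, 0, 0, 0, 0, 2.2, 0, 0, 0, 0]}}

```text
time_s: 51.58
position: [0.6034, -0.0892, 0.1424]
tcp_rot: [[1.0, 0.0, -0.0], [0.0, -0.0, 1.0], [0.0, -1.0, -0.0]]
force: [-0.0, -0.8, -2.4]
opening: 0.446
```

{"api": "jog_arm", "payload": {"motion": [0, 0.5, 0, 0, 0, 0, 0, 0.5, 0, 0, 0, 0, 0, 0.5, 0, 0, 0, 0, 0, 0.5, 0, 0, 0, 0, 0, 0.5, 0, 0, 0, 0, 0, 0.5, 0, 0, 0, 0, 0, 0.5, 0, 0, 0, 0, 0, -20, 0, 0, 0, 0, 0, -55, 0, 0, 0, 0, 0, -100, 0, 0, 0, 0, 0, -130, 0, 0, 0, 0, -30, -130, -40, 0, 0, 0, -60, -130, -80, 0, 0, 0, -90, -130, -120, 0, 0, 0, -120, -130, -160, 0, 0, 0, -150, -130, -210, 0, 0, 0, -150, -130, -250, 0, 0, 0, -150, -130, -250, 0, 0, 0, -150, -130, -250, 0, 0, 0], "gripper": 1}}

```text
time_s: 53.95
position: [0.4529, -0.3385, 0.2719]
tcp_rot: [[1.0, -0.001, 0.0], [-0.0, 0.001, 1.0], [-0.001, -1.0, 0.001]]
force: [-0.4, -0.1, -0.2]
opening: 0.998
```

```bash
python3 - <<'E'
from h import *
_,d=snap('scene','s5'); it,dt=snap('top','t5')
a=cv2.imread('pics/s5.png')[100:330,140:540]; cv2.imwrite('pics/s5z.png',np.clip(cv2.resize(a,None,fx=2,fy=2)*1.5,0,255).astype('uint8'))
a=cv2.imread('pics/t5.png')[130:300,150:500]; cv2.imwrite('pics/t5z.png',np.clip(cv2.resize(a,None,fx=2.2,fy=2.2)*1.7,0,255).astype('uint8'))
for n,D,D0 in(('scene',d,np.load('pics/scene0.npy')),('top',dt,np.load('pics/top0.npy'))):
    def r(t,x,y,z,w=.03,h=.004):
      for k,DD in(('now',D),('start',D0)):
        P=pts(n,DD)
        m=(abs(P[...,2]-z)<h)&(abs(P[...,0]-x)<w)&(abs(P[...,1]-y)<w)&(DD>0);q=P[m]
        if len(q)>10: print(n,t,k,len(q),((q.min(0)+q.max(0))/2)[:2].round(4),q.mean(0).round(4))
    r('saltlid',.531,.307,.058);r('can',.58,.057,.147);r('tin',.532,-.028,.147);r('mill',.603,-.089,.163);r('tumb',.53,-.126,.082,.035)
s=bot.read_state(); print(s['position'],s['opening'],s['time_s'])
E
```

```text
scene saltlid now 316 [0.5328 0.3073] [0.5343 0.3075 0.0581]
scene can now 162 [0.5818 0.0573] [0.5831 0.0582 0.1466]
scene can start 159 [0.5816 0.0569] [0.5825 0.0578 0.1466]
scene tin now 132 [ 0.5336 -0.0271] [ 0.5352 -0.0267  0.1465]
scene tin start 133 [ 0.5333 -0.0285] [ 0.5347 -0.0272  0.1467]
scene mill now 47 [ 0.6046 -0.0899] [ 0.6057 -0.0885  0.1615]
scene mill start 35 [ 0.6044 -0.091 ] [ 0.6043 -0.0896  0.1624]
scene tumb now 92 [ 0.5254 -0.1224] [ 0.5186 -0.1174  0.0827]
scene tumb start 101 [ 0.5265 -0.1221] [ 0.5194 -0.1163  0.0825]
top saltlid now 199 [0.5312 0.3063] [0.5315 0.3079 0.0571]
top can now 133 [0.5797 0.0581] [0.5801 0.058  0.146 ]
top can start 134 [0.5797 0.0581] [0.5795 0.0576 0.1463]
top tin now 136 [ 0.5319 -0.0275] [ 0.5323 -0.0275  0.1459]
top tin start 140 [ 0.5318 -0.0275] [ 0.5315 -0.0276  0.1462]
top mill now 36 [ 0.6025 -0.0884] [ 0.6036 -0.0893  0.1619]
top mill start 33 [ 0.6016 -0.0883] [ 0.602  -0.0888  0.1617]
top tumb now 92 [ 0.5298 -0.1242] [ 0.531  -0.1267  0.0832]
top tumb start 104 [ 0.5298 -0.1242] [ 0.5314 -0.1272  0.0827]
[ 0.45325722 -0.3377182   0.27197738] 1.0002657935497863 54.05
```

View pics/s5z.png

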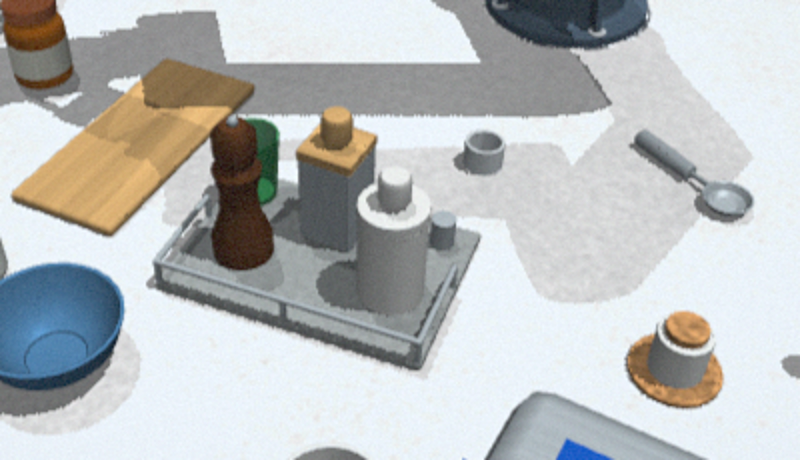

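View pics/t5z.png

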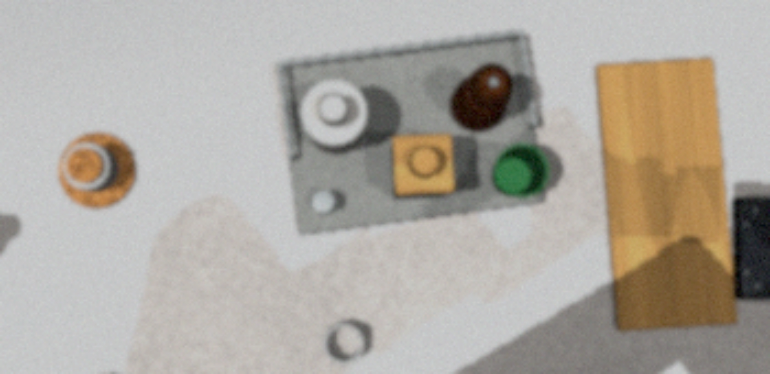

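Everything is upright and back within about 2 mm of its start, with the salt pot centred and the arm clear. Handing in.

```bash
python3 -c "
from h import *
print(bot.hand_in())"
```

```text
the job is handed in; nothing more can be done
None
```

The job is done and handed in at about 54 s of the 136 s allowed. I stood the mill, tin and canister on the board and set the salt pot on the coaster. Then I put the canister, tin and mill back on the tray.

In the last pictures from both cameras:
- **Canister, tin and mill:** all three stand upright, within about 2 mm of where they started.
- **Tumbler:** it is within about 1 mm of its start position, so it did not move beyond measurement noise.
- **Salt pot:** it stands upright, about 1–2 mm from the coaster's centre. The two cameras place the coaster itself about 5 mm apart in x, so I aimed at the average; that still leaves the pot well inside the 15 mm limit.
- **Robot:** the gripper is open and clear of everything.

No check failed. When I set the tin and mill back on the tray, the force reading did not clearly show contact. I lowered each another 0.5 mm to the height worked out from the grip before letting go, and the pictures show both standing level.

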